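Test copper vent sleeves on a leaning gauge pin and sort them

ROBOT

A 6-joint arm with a two-finger parallel gripper is mounted at the origin on the work surface. World frame = base frame: x ahead of the robot, y to its left, z up, the work surface at z = 0. Lengths are in m, angles in degrees, forces in N, time in s.
With the tool pointing down it reaches from about 0.3 to 0.75 m from the base axis. Payload 8.5 kg.
Tool frame: the origin (TCP) lies midway between the tips of the shut fingers; the grasp point (between the pads) lies 19 mm behind it; z points along the fingers, y is the line along which they close (so a half turn about z gives the same grasp; the last joint's range is limited). The gripper opens to 85 mm and grips with 20 to 120 N. Pads are 22 mm wide; open, the fingers measure 114 mm over their backs; the gripper's body (76 mm by 85 mm) begins 54 mm behind the grasp point. The pads swing forward as they close: fully open they stand 13 mm farther back than shut.
Start: joints at [-86.591, 21.807, 74.336, -0, 83.858, -12.336], TCP at [0.149, -0.529, 0.231] pointing down, gripper open.
Joint ranges: [-178.18, 178.18], [-50.72, 133.34], [12.68, 142.11], [-81.47, 261.47], [9.98, 163.14], [-165.26, 165.26]. Speed limits (degrees/s): [136.94, 136.94, 180, 180, 180, 180].

INTERFACE

Orientations are given as a 3x3 rotation matrix whose columns are the frame's x, y, z axes.
In Python, from rig import env gives the robot as it stands. The module is installed in compiled form; this text tells all that it offers.
- The arm moves only by the tool jog_arm, never from a script. Its argument "targets" is a list of rows, each a list of 6 numbers: the shift along the tool's x, y, z in cm, then the turn, a rotation vector about the tool's x, y, z in degrees. A call has 1 to 8 rows; each row is the pose to reach, as a shift and turn from the pose commanded when the call began, along the tool's axes at that moment; what a row does not reach only later rows make up. A row lasts 1/12 s, in which the tool goes at most 41.7 mm and 7.16 degrees, less where a joint would pass 70% of its speed; a pose out of reach is approached as far as the arm can. A call with a gripper value outside its range is refused whole. "hand" is the opening, from 0 (shut) to 1 (fully open), set as the call begins (left out, the last holds). The fingers move at their own pace and stop on an object; "newtons" is the grip in N (left out, the last holds). Time passes only in rows, so rows that repeat a pose let the fingers close. It gives the time, the measured TCP pose, the force, the opening and the grip force at its end, in the units of the state.
- env.observe(): the state, without advancing time (a new reading comes with each control period).
- env.get_image(name): name is "side" or "top" or "wrist"; returns a dict with "frame" (384x512x3 uint8, red, green, blue), "depth" (384x512 float32, m along the optical axis (not along the pixel's ray), 0 where there is no reading), "fovy" (degrees; the focal length in pixels is half the picture's height over the tangent of half this angle, whatever the lens; pixels are square), "cx", "cy" (the principal point, pixels), "k1" (the pictures are not rectified: a ray, as slopes to the right and down, at radius r is drawn at 1 + k1 r^2 times it, then the intrinsics apply), "cam_to_world" (4x4, takes a point from camera to world coordinates). Camera axes: x right, y down, z forward; pixel columns grow to the right and rows downward; lengths in m; the calibration is good to about 2 mm. A picture is of the moment at which its call begins.
- env.close_job(): hands the job in; it is judged then, once.
Trained networks look in the newest picture that a camera, given by its name, has taken for a name from the list of things; names that differ only in an ending like _2 or _b are one class to them, and where a whole thing is asked for, a point or a joint stands for the part that bears it (a point fixed in the world has none). Each returns a list of dicts, best first, with "score" (0 to 1); they miss things now and then, are a little off and sometimes report something else, mostly with a low value. They report only what shows in the picture. A call takes as long as a camera call. They do not tell look-alikes from the thing itself.
- env.regions_of(camera, target): "pixels" (384x512 bool, what is visible of it) and "point" ([row, column] in pixels, amid what is visible of it).
The state is a dict: "time_s": time; "q": joint angles; "qvel": joint speeds; "joint_efforts": joint torques, N m; "position": TCP position; "tool_rot": TCP orientation; "ft_force": force on the tool from outside, world axes, zero at the start; "wrist_torque": the same for the moment, N m; "grip_width": finger opening in m; "gripper_force": force on a finger pad.
Only numpy, scipy, OpenCV 4.12 (cv2) and the standard library are available. Lean on these libraries where they do the work, as an engineer would, in place of code of your own. Each camera call takes 0.05 s, during which the arm holds its last target. There are 200 camera calls.

TASK

Take the two copper sleeves one at a time: slide each down over the leaning gauge pin as far as it will go, and put it away before trying the other. Stand the one that goes fully home on the pin's seat upright in the middle of the scanner's round white pad with its white stripe facing the scanner window; put the one that stops partway in the red reject tray. Leave everything else on the bench where it is.

Things in the scene. Friction and masses are not known exactly. Their poses are not given: they have to be found in the camera images.
- sleeve_a: one upright copper tube, open at both ends, 34 mm outside diameter, 45 mm tall, 0.2 kg, on the bench at the robot's right (-y). One of the two has a 23.5 mm bore and fits the gauge pin, the other 18 mm and does not; which is not told. Origin: centre of its underside; z along its axis, up; its x axis points to the white stripe, 8 mm wide, down its side (with a tick on the top rim)
- sleeve_b: the other upright copper tube, open at both ends, 34 mm outside diameter, 45 mm tall, 0.2 kg, on the bench at the robot's right (-y). One of the two has a 23.5 mm bore and fits the gauge pin, the other 18 mm and does not; which is not told. Origin: centre of its underside; z along its axis, up; its x axis points to the white stripe, 8 mm wide, down its side (with a tick on the top rim)
- sleeve_a_mark (a point): point on the white stripe of sleeve_a: on the outer wall, 17 mm from the axis, 30 mm above the underside
- sleeve_b_mark (a point): point on the white stripe of sleeve_b: on the outer wall, 17 mm from the axis, 30 mm above the underside
- pin: steel gauge pin, leaning 30 degrees, tip towards the robot's right, on a fixed stand. Origin: centre of the flat seat (44 mm across, 50 mm above the bench) at its foot; z: from seat to tip. 20 mm diameter to 30 mm from the seat, cone to 16 mm at 38, 16 mm to 50, taper to 8 mm at the tip (60). The wide sleeve slides down to the seat; the tight one stops on the cone, about 33 mm from the seat
- gauge: the pin's fixed stand: green base plate 110 x 90 x 16 mm with a grey post; origin on the bench right under the middle of the pin's seat; the pin's tip leans towards its -x
- scanner: fixed scanner station at the robot's left (+y): a yellow block, 60 x 85 x 78 mm, with a black window, on a thin steel strip with a round white pad in front of the window. Origin: on the bench under the middle of the pad; its x axis points level from the pad to the window
- pad (a point): middle of the top of the round white pad, 58 mm across, 4 mm above the bench; the window's face is 74 mm from it along the scanner's +x
- window (a point): middle of the scanner's window, 75 mm from the middle of the pad along the scanner's +x, 34 mm above the bench
- reject_tray: fixed red reject tray at the robot's left (+y), open on top, 140 x 140 mm outside, 30 mm high, walls and floor 4 to 5 mm thick. Origin: centre of its underside
- core_box: bystander: white resin core box half, 150 x 200 x 60 mm, at the back of the bench; origin under its centre
- iron_weight: bystander: dark cast iron weight with a knob, 60 mm across, 62 mm high; origin under its centre
- vent_tube: bystander: copper vent tube 18 mm across standing on a 34 mm square foot, 130 mm high; origin under its centre
- draw_spike: bystander: brass draw spike lying on the bench, about 141 mm long, 22 mm high; origin under its middle
- wrench: bystander: steel wrench lying at the left; origin under it
- release_jar: bystander: amber jar, 64 mm across, 90 mm high; origin under its centre
- shim_block: bystander: pale wooden block 50 x 90 x 30 mm at the back; origin under its centre
Not all that is in view belongs to the job. Of the things that look like the gauge, take the one that is farthest to the robot's left at the start.

How it is judged:
By the outcome, as a careful person would: the job done as asked, in the order asked, and still so for the second after the job is handed in, with the robot touching nothing.
It also fails if it takes over 72 s, if anything falls off the work surface, if the arm or the gripper's body presses on something with over 40 N, if the wrist force passes 120 N, or if a joint passes its speed limit or range.

## Working session

There is one attempt and no reset: what is moved stays moved. The work goes in short steps, Python scripts to look and compute and a tool call to move; the robot and the scene stay as the last step left them, time stands still between calls to the robot, and variables do not carry over. Pictures are saved under pics/ and viewed, at most 10 in all, crops included, and the job is handed in when it is done.

Besides the shell and the picture viewer there is one more tool, called by a JSON object that holds its "op" and its "data", one argument or row to a line. jog_arm: Moves the arm, as the interface text tells. Its arguments: {"type":"object","properties":{"targets":{"type":"array","items":{"type":"array","items":{"type":"number"}}},"hand":{"type":"number"},"newtons":{"type":"number"}},"required":["targets"]}

```bash
ls; mkdir -p pics; cat > h.py <<'E'
import numpy as np, cv2
from rig import env
def cloud(im):
    h,w=im['depth'].shape; f=h/2/np.tan(np.radians(im['fovy'])/2)
    v,u=np.mgrid[0:h,0:w]
    K=np.array([[f,0,im['cx']],[0,f,im['cy']],[0,0,1]])
    xd=(u-im['cx'])/f; yd=(v-im['cy'])/f; x,y=xd.copy(),yd.copy()
    for _ in range(20):
        s=1+im['k1']*(x*x+y*y); x,y=xd/s,yd/s
    d=im['depth']; P=np.stack([x*d,y*d,d],-1)
    T=np.array(im['cam_to_world']); W=P@T[:3,:3].T+T[:3,3]
    W[d<=0]=np.nan
    return W
def save(im,n): cv2.imwrite('pics/'+n,im['frame'][:,:,::-1])
E
python3 - <<'E'
from h import *
ims={}
for c in ['top','side']:
    im=env.get_image(c); save(im,c+'0.png'); W=cloud(im); np.savez('/tmp/'+c+'.npz',W=W,F=im['frame'])
    for t in ['sleeve_a','pin','gauge','scanner','pad','window','reject_tray','sleeve_a_mark','vent_tube','iron_weight']:
        try:
            for r in env.regions_of(c,t)[:4]:
                p=W[r['pixels']]; p=p[~np.isnan(p[:,0])]
                print(c,t,round(r['score'],2),np.round(r['point']),len(p),np.round(np.median(p,0),3),np.round(np.percentile(p,2,axis=0),3),np.round(np.percentile(p,98,axis=0),3))
        except Exception as e: print(c,t,e)
print(env.observe()['time_s'])
a=cv2.imread('pics/top0.png');b=cv2.imread('pics/side0.png')
E
```

```text
pics
top sleeve_a 0.62 [197. 299.] 133 [ 0.473 -0.149  0.044] [ 0.458 -0.164 -0.002] [ 0.489 -0.134  0.051]
top pin 0.8 [250. 291.] 256 [ 0.33  -0.13   0.059] [ 0.31  -0.154  0.016] [ 0.353 -0.109  0.102]
top pin 0.6 [172. 232.] 199 [0.536 0.031 0.059] [0.523 0.007 0.044] [0.56  0.051 0.101]
top gauge 0.92 [176. 223.] 1263 [0.541 0.048 0.018] [ 0.497 -0.006  0.011] [0.595 0.106 0.093]
top gauge 0.83 [244. 288.] 1372 [ 0.338 -0.109  0.018] [ 0.291 -0.165  0.004] [ 0.387 -0.054  0.093]
top gauge 0.63 [ 90. 276.] 194 [ 0.77  -0.093  0.03 ] [ 0.761 -0.109 -0.001] [ 0.815 -0.079  0.134]
top scanner 0.74 [131. 163.] 1731 [0.664 0.233 0.009] [ 0.572  0.192 -0.   ] [0.724 0.281 0.083]
top pad 0.6 [136. 156.] 1867 [0.663 0.234 0.008] [ 0.566  0.189 -0.001] [0.724 0.284 0.083]
top window 0.81 [136. 162.] 1839 [0.664 0.233 0.009] [ 0.569  0.19  -0.001] [0.727 0.284 0.083]
top reject_tray 0.57 [219. 190.] 2641 [0.42  0.155 0.006] [0.351 0.085 0.   ] [0.486 0.22  0.033]
top reject_tray 0.4 [174. 233.] 216 [0.536 0.03  0.058] [0.521 0.007 0.019] [0.56  0.051 0.102]
top vent_tube 0.61 [ 92. 274.] 2
[... 1190 characters left out ...]
.7 [193. 260.] 820 [0.536 0.019 0.015] [ 0.498 -0.015 -0.   ] [0.596 0.098 0.09 ]
side scanner 0.58 [153. 269.] 1069 [0.675 0.221 0.029] [ 0.572  0.191 -0.001] [0.736 0.279 0.078]
side window 0.76 [152. 268.] 1146 [0.674 0.222 0.025] [ 0.575  0.19  -0.002] [0.737 0.31  0.078]
side reject_tray 0.92 [184. 201.] 1545 [0.421 0.16  0.008] [0.35  0.08  0.001] [0.489 0.222 0.029]
side sleeve_a_mark 0.91 [281. 309.] 419 [ 0.49  -0.354  0.03 ] [ 0.477 -0.362 -0.   ] [ 0.507 -0.331  0.045]
side vent_tube 0.76 [180. 354.] 314 [ 0.773 -0.1    0.06 ] [ 0.763 -0.107  0.004] [ 0.791 -0.085  0.129]
side iron_weight 0.68 [229. 308.] 636 [ 0.579 -0.205  0.035] [ 0.559 -0.222  0.003] [ 0.61  -0.176  0.062]
1.1
```

View pics/top0.png

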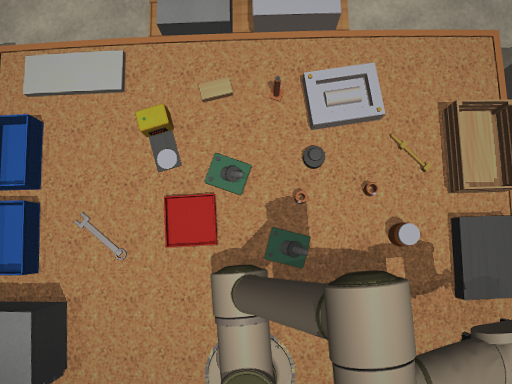

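View pics/side0.png

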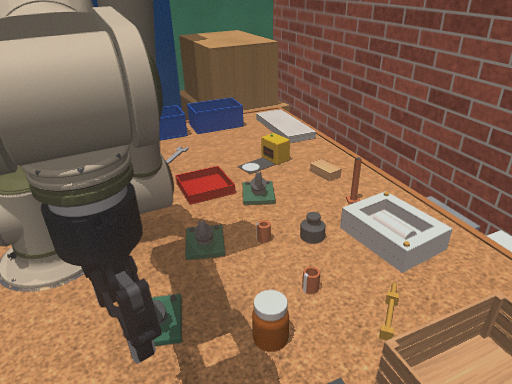

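The top view shows the left-most gauge at pixel (col 230, row 173), look-alikes at (288, 247) and one hidden under the hand, sleeves at (300, 197) and (370, 188), the pad at (167, 158) and the tray at (190, 220). Next I measure them.

```bash
cat >> h.py <<'E'
def go(p,R,far=False):
    """rows: shift cm / turn deg from current commanded (measured) pose to p,R"""
    from scipy.spatial.transform import Rotation as Ro
    o=env.observe(); R0=np.array(o['tool_rot']).reshape(3,3); p0=np.array(o['position'])
    print('t',o['time_s'],'at',np.round(p0,4)); 
    s=R0.T@(np.array(p)-p0)*100; r=Ro.from_matrix(R0.T@R).as_rotvec(degrees=True)
    print('shift',np.round(s,2),'turn',np.round(r,1),'rows>=',max(np.linalg.norm(s)/4.17,np.linalg.norm(r)/7.16).round(1))
E
python3 - <<'E'
from h import *
np.set_printoptions(precision=4,suppress=True)
for c in ['top','side']:
    d=np.load(f'/tmp/{c}.npz');W=d['W'];F=d['F'].astype(int)
    x,y,z=[W[...,i] for i in range(3)]; r,g,b=[F[...,i] for i in range(3)]
    def rect(m,n):
        p=W[m][:,:2]
        if len(p)<10: print(c,n,'few');return
        q=cv2.minAreaRect((p*1000).astype(np.float32)); print(c,n,len(p),np.round(q[0],1),np.round(q[1],1),round(q[2],1),'med z',np.round(np.median(W[m][:,2]),4))
    near=lambda X,Y,d:(abs(x-X)<d)&(abs(y-Y)<d)
    rect(near(.54,.045,.09)&(z>.008)&(z<.026)&(g>r+15),'plate')
    rect(near(.42,.155,.09)&(r>g+80)&(z>.02),'trayrim')
    w=near(.62,.24,.1)&(np.minimum(r,np.minimum(g,b))>150)&(z<.02)
    rect(w,'pad')
    rect(near(.68,.24,.1)&(r>b+60)&(z>.06)&(g>100),'block top')
    m=near(.54,.03,.06)&(z>.056)&(abs(r-g)<30)
    p=W[m]; 
    for lo in np.arange(.05,.11,.01):
        s=p[(p[:,2]>=lo)&(p[:,2]<lo+.01)]
        if len(s): print(c,'pin',lo.round(2),len(s),s.mean(0),s.min(0)[:2],s.max(0)[:2])
    for X,Y in [(.473,-.149),(.49,-.345)]:
        m=near(X,Y,.03)&(z>.04)&(z<.055); p=W[m]; print(c,'sleeve top',len(p),p.mean(0) if len(p) else 0,p.min(0),p.max(0))
print(np.array(env.observe()['tool_rot']))
im=env.get_image('wrist'); print(im['fovy'],np.array(im['cam_to_world']))
E
```

```text
top plate 908 [547.1  47.8] [108.7  89.1] 68.8 med z 0.0174
top trayrim 261 [418.7 152.9] [139.1 140.9] 2.2 med z 0.0306
top pad 293 [596.1 221.1] [54.3 52.9] 69.3 med z 0.0054
top block top 602 [697.5 249.7] [56.9 85.5] 16.1 med z 0.079
top pin 0.05 33 [0.543  0.043  0.0577] [0.5224 0.0324] [0.5604 0.0515]
top pin 0.06 35 [0.5423 0.0398 0.0623] [0.5289 0.027 ] [0.5569 0.0512]
top pin 0.07 14 [0.536  0.0272 0.0754] [0.528  0.0234] [0.5439 0.0315]
top pin 0.08 21 [0.5344 0.0199 0.0846] [0.5252 0.0126] [0.5424 0.0258]
top pin 0.09 21 [0.5306 0.0108 0.0963] [0.524  0.0015] [0.5377 0.0173]
top pin 0.1 7 [0.5302 0.0079 0.1034] [0.525  0.0038] [0.5364 0.0116]
top sleeve top 88 [ 0.4743 -0.1496  0.0465] [ 0.4591 -0.165   0.041 ] [ 0.4893 -0.1345  0.0517]
top sleeve top 66 [ 0.4923 -0.3426  0.0456] [ 0.4759 -0.3581  0.04  ] [ 0.509  -0.3284  0.0516]
side plate 337 [548.9  45.5] [112.8  86.2] 68.8 med z 0.015
side trayrim 129 [421.  151.6] [141.  143.9] 2.1 med z 0.0287
side pad 108 [599.1 222.3] [55.5 55.9] 62.8 med z 0.0029
side block top 228 [698.8 245.8] [60.6 83. ] 14.9 med z 0.0761
side pin 0.05 10 [0.5391 0.0244 0.0577] [0.53   0.0136] [0.5585 0.0467]
side pin 0.06 15 [0.5356 0.012  0.0656] [0.5275 0.0078] [0.5448 0.0188]
side pin 0.07 19 [0.5342 0.0085 0.0751] [0.5273 0.0038] [0.5439 0.0148]
side pin 0.08 16 [0.5315 0.0045 0.0852] [ 0.5262 -0.0012] [0.5429 0.0133]
side pin 0.09 14 [0.531  0.0014 0.0947] [ 0.5266 -0.0019] [0.5376 0.0049]
side sleeve top 95 [ 0.4757 -0.1531  0.0435] [ 0.4604 -0.1693  0.0403] [ 0.492  -0.1365  0.0469]
side sleeve top 116 [ 0.4934 -0.3461  0.0433] [ 0.4776 -0.3612  0.04  ] [ 0.5107 -0.3275  0.0461]
[[ 0.9625  0.2713 -0.    ]
 [ 0.2713 -0.9625 -0.    ]
 [-0.      0.     -1.    ]]
58.92625992125072 [[ 0.2724 -0.9218 -0.2758  0.2199]
 [-0.9622 -0.261  -0.0782 -0.5098]
 [ 0.0001  0.2867 -0.958   0.3741]
 [ 0.      0.      0.      1.    ]]
```

```bash
python3 - <<'E'
from h import *
R=np.array(env.observe()['tool_rot']); go([.493,-.344,.19],R)
E
```

```text
t 1.15 at [ 0.1492 -0.5293  0.2313]
shift [38.11 -8.51  4.13] turn [0. 0. 0.] rows>= 9.4
```

{"op": "jog_arm", "data": {
  "targets": [
    [38.1, -8.5, 4.1, 0, 0, 0],
    [38.1, -8.5, 4.1, 0, 0, 0],
    [38.1, -8.5, 4.1, 0, 0, 0],
    [38.1, -8.5, 4.1, 0, 0, 0],
    [38.1, -8.5, 4.1, 0, 0, 0],
    [38.1, -8.5, 4.1, 0, 0, 0],
    [38.1, -8.5, 4.1, 0, 0, 0],
    [38.1, -8.5, 4.1, 0, 0, 0]
  ],
  "hand": 1
}}

```text
time_s: 1.82
position: [0.4427, -0.3707, 0.1964]
tool_rot: [[0.962, 0.271, 0.0], [0.271, -0.962, -0.0], [0.0, 0.0, -1.0]]
ft_force: [0.2, -2.0, -0.7]
grip_width: 0.0856
gripper_force: 0.0
```

```bash
python3 - <<'E'
from h import *
R=np.array(env.observe()['tool_rot']); go([.493,-.344,.19],R); print(R)
E
```

```text
t 1.8167 at [ 0.4427 -0.3707  0.1964]
shift [ 5.56 -1.21  0.64] turn [0. 0. 0.] rows>= 1.4
[[ 9.62477438e-01  2.71361670e-01  1.59605184e-04]
 [ 2.71361702e-01 -9.62477412e-01 -2.41620119e-04]
 [ 8.80499453e-05  2.75864647e-04 -9.99999958e-01]]
```

{"op": "jog_arm", "data": {
  "targets": [
    [5.4, -1.2, 0.6, 0, 0, 0],
    [5.4, -1.2, 0.6, 0, 0, 0],
    [5.4, -1.2, 0.6, 0, 0, 0]
  ]
}}

```text
time_s: 2.07
position: [0.492, -0.3437, 0.1897]
tool_rot: [[0.961, 0.275, -0.0], [0.275, -0.961, 0.001], [-0.0, -0.001, -1.0]]
ft_force: [-0.1, 0.6, 0.1]
grip_width: 0.0853
gripper_force: 0.0
```

```bash
cat >> h.py <<'E'
def sleeve(tag,X,Y,zr=(.038,.052),D=.03):
    im=env.get_image('wrist'); W=cloud(im); F=im['frame'].astype(int); save(im,tag+'.png'); np.savez('/tmp/'+tag+'.npz',W=W,F=im['frame'])
    near=(np.hypot(W[...,0]-X,W[...,1]-Y)<D)
    m=near&(W[...,2]>zr[0])&(W[...,2]<zr[1])
    p=W[m]; from scipy.optimize import least_squares
    from scipy.spatial import ConvexHull
    h=p[:,:2][ConvexHull(p[:,:2]).vertices]
    c=least_squares(lambda a:np.hypot(h[:,0]-a[0],h[:,1]-a[1])-.017,[X,Y],loss='soft_l1',f_scale=.001).x
    rr=np.hypot(*(p[:,:2]-c).T)
    print(tag,'centre',c.round(4),'z',np.median(p[:,2]).round(4),'r pct',np.percentile(rr,[1,5,50,95,99]).round(4))
    wh=near&(W[...,2]>.008)&(F.min(-1)>120)&(F.max(-1)-F.min(-1)<60)
    q=W[wh]
    if len(q):
        d=q[:,:2]-c; k=np.hypot(*d.T)>.008; d=d[k]/np.hypot(*d[k].T)[:,None]; v=d.mean(0)
        print('stripe n',k.sum(),'yaw',np.degrees(np.arctan2(v[1],v[0])).round(1),'conc',np.hypot(*v).round(2),'z',np.percentile(q[:,2],[5,50,95]).round(3))
    return c
E
python3 - <<'E'
from h import *
sleeve('s2',.493,-.344)
for n in ['sleeve_a_mark']:
    for r in env.regions_of('wrist',n): print(r['score'],r['point'])
E
```

```text
s2 centre [ 0.4948 -0.3435] z 0.0448 r pct [0.0114 0.0116 0.0143 0.0167 0.017 ]
stripe n 68 yaw -156.0 conc 0.79 z [0.045 0.046 0.266]
0.63 [130.9, 49.6]
```

View pics/s2.png

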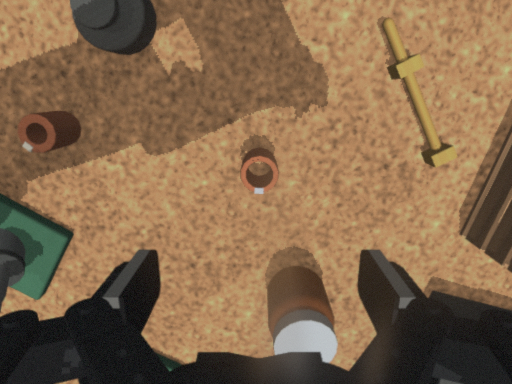

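S2 (col 258, row 173) has its tick at (260, 190) below its centre and a measured bore radius of about 11.5 mm. S1 sits at (38, 132) with its tick at (27, 147).

```bash
sed -i 's/(W\[...,2\]>.008)&(F.min/(W[...,2]>.008)\&(W[...,2]<.05)\&(F.min/' h.py; python3 - <<'E'
from h import *
d=np.load('/tmp/s2.npz');W=d['W'];F=d['F'].astype(int)
for X,Y in [(.4948,-.3435),(.474,-.151)]:
  near=(np.hypot(W[...,0]-X,W[...,1]-Y)<.03)
  p=W[near&(W[...,2]>.04)&(W[...,2]<.05)]; print(len(p),p.min(0),p.max(0),(p.min(0)+p.max(0))/2)
  m=near&(W[...,2]>.005)&(W[...,2]<.055)&(F.min(-1)>110)&(F.max(-1)-F.min(-1)<70)
  c=((p.min(0)+p.max(0))/2)[:2]
  t=np.median(W[m],0); print(m.sum(),t,np.degrees(np.arctan2(*(t[:2]-c)[::-1])))
R=np.array(env.observe()['tool_rot']); go([.4948,-.3435,.012],R)
E
```

```text
651 [ 0.47765278 -0.35990827  0.04004196] [ 0.51151362 -0.32674613  0.04723579] [ 0.4945832  -0.3433272   0.04363888]
58 [ 0.48096723 -0.34711481  0.04557357] -164.45480422923427
1023 [ 0.46013703 -0.16835539  0.04003649] [ 0.49399886 -0.13461471  0.0474395 ] [ 0.47706794 -0.15148505  0.04373799]
56 [ 0.46417056 -0.1452472   0.04589833] 154.18917742867745
t 2.1667 at [ 0.4895 -0.346   0.1904]
shift [ 0.59 -0.1  17.84] turn [0. 0. 0.] rows>= 4.3
```

{"op": "jog_arm", "data": {
  "targets": [
    [0.4, 0, 4, 0, 0, 0],
    [0.4, 0, 8, 0, 0, 0],
    [0.4, 0, 10, 0, 0, 0],
    [0.4, 0, 10, 0, 0, 0],
    [0.4, 0, 10, 0, 0, 0]
  ]
}}

```text
time_s: 2.58
position: [0.4926, -0.346, 0.0908]
tool_rot: [[0.963, 0.269, -0.001], [0.269, -0.963, 0.0], [-0.001, -0.001, -1.0]]
ft_force: [-0.3, 0.6, 1.2]
grip_width: 0.0855
gripper_force: 0.0
```

```bash
python3 - <<'E'
from h import *
R=np.array(env.observe()['tool_rot']); go([.4946,-.3433,.012],R); print(R)
c=sleeve('s2b',.4946,-.3433)
go([*c,.012],R)
E
```

```text
t 2.5833 at [ 0.4926 -0.346   0.0908]
shift [ 0.27 -0.2   7.88] turn [0. 0. 0.] rows>= 1.9
[[ 9.63002491e-01  2.69491677e-01 -6.62106878e-04]
 [ 2.69491950e-01 -9.63002574e-01  3.62437419e-04]
 [-5.39936760e-04 -5.27460610e-04 -9.99999715e-01]]
s2b centre [ 0.495  -0.3436] z 0.0448 r pct [0.0115 0.0116 0.0143 0.0166 0.017 ]
stripe n 121 yaw -165.4 conc 0.99 z [0.045 0.046 0.047]
t 2.6333 at [ 0.4933 -0.3463  0.0922]
shift [ 0.23 -0.23  8.02] turn [ 0.1 -0.1  0. ] rows>= 1.9
```

{"op": "jog_arm", "data": {
  "targets": [
    [0.2, -0.2, 4, 0, 0, 0],
    [0.2, -0.2, 7, 0, 0, 0],
    [0.2, -0.2, 8, 0, 0, 0],
    [0.2, -0.2, 8, 0, 0, 0],
    [0.2, -0.2, 8, 0, 0, 0]
  ]
}}

```text
time_s: 3.05
position: [0.4957, -0.3434, 0.0125]
tool_rot: [[0.963, 0.271, 0.002], [0.271, -0.963, -0.002], [0.001, 0.003, -1.0]]
ft_force: [-0.0, 0.3, -0.2]
grip_width: 0.0855
gripper_force: 0.0
```

{"op": "jog_arm", "data": {
  "targets": [
    [0, 0, 0, 0, 0, 0],
    [0, 0, 0, 0, 0, 0],
    [0, 0, 0, 0, 0, 0],
    [0, 0, 0, 0, 0, 0],
    [0, 0, 0, 0, 0, 0],
    [0, 0, 0, 0, 0, 0]
  ],
  "hand": 0,
  "newtons": 50
}}

```text
time_s: 3.55
position: [0.4953, -0.3425, 0.0115]
tool_rot: [[0.962, 0.271, 0.001], [0.271, -0.962, -0.001], [0.001, 0.001, -1.0]]
ft_force: [-1.3, 0.6, 7.2]
grip_width: 0.0322
gripper_force: 49.7
```

```bash
cat >> h.py <<'E'
GX=np.array([np.cos(np.radians(68.8)),np.sin(np.radians(68.8)),0]); Z=np.array([0,0,1.])
def frame(x,z):
    z=np.array(z)/np.linalg.norm(z); x=np.array(x)-np.dot(x,z)*z; x/=np.linalg.norm(x); return np.stack([x,np.cross(z,x),z],1)
def down(deg): a=np.radians(deg); return frame([np.cos(a),np.sin(a),0],[0,0,-1])
E
python3 - <<'E'
from h import *
go([.505,-.06,.2],down(68.8))
E
```

```text
t 3.55 at [ 0.4953 -0.3425  0.0115]
shift [  8.62 -26.91 -18.88] turn [  0.1  -0.  -53.1] rows>= 8.1
```

{"op": "jog_arm", "data": {
  "targets": [
    [0, 0, -4, 0, 0, -4],
    [0, 0, -8, 0, 0, -10],
    [1, -3, -11.5, 0, 0, -16],
    [2, -6, -14, 0, 0, -22],
    [3, -10, -16, 0, 0, -28],
    [4.5, -14, -18, 0, 0, -34],
    [6, -18, -18.8, 0, 0, -41],
    [7.5, -22, -18.8, 0, 0, -47]
  ]
}}

```text
time_s: 4.22
position: [0.5064, -0.1245, 0.1995]
tool_rot: [[0.453, 0.891, 0.003], [0.891, -0.453, -0.001], [0.0, 0.003, -1.0]]
ft_force: [2.1, -0.0, -1.5]
grip_width: 0.0319
gripper_force: 50.7
```

```bash
python3 - <<'E'
from h import *
go([.505,-.06,.2],down(68.8))
E
```

```text
t 4.2167 at [ 0.5064 -0.1245  0.1995]
shift [ 5.69 -3.05 -0.06] turn [ 0.2  0.  -5.8] rows>= 1.5
```

{"op": "jog_arm", "data": {
  "targets": [
    [3, -1.5, 0, 0, 0, -3],
    [5.5, -3, 0, 0, 0, -5.6],
    [5.5, -3, 0, 0, 0, -5.6],
    [5.5, -3, 0, 0, 0, -5.6]
  ]
}}

```text
time_s: 4.55
position: [0.5045, -0.062, 0.1976]
tool_rot: [[0.367, 0.93, -0.0], [0.93, -0.367, -0.0], [-0.0, -0.0, -1.0]]
ft_force: [0.3, -0.7, -1.8]
grip_width: 0.0317
gripper_force: 50.7
```

```bash
python3 - <<'E'
from h import *
np.set_printoptions(precision=4,suppress=True)
im=env.get_image('wrist'); W=cloud(im); F=im['frame'].astype(int); save(im,'pin1.png'); np.savez('/tmp/pin1.npz',W=W,F=F)
x,y,z=[W[...,i] for i in range(3)]
near=np.hypot(x-.54,y-.03)<.1
m=near&(z>.008)&(z<.024)&(F[...,1]>F[...,0]+15)
q=cv2.minAreaRect((W[m][:,:2]*1000).astype(np.float32)); print('plate',q,np.median(z[m]))
n=near&(abs(F[...,0]-F[...,1])<30)
from scipy.optimize import least_squares
p=W[n&(z>.03)&(z<.12)&(np.hypot(x-.535,y-.02)<.05)]
print(len(p))
# model: solid of revolution about axis a (30deg lean, yaw free) through seat s
def res(v,full=False):
    s=np.array([v[0],v[1],.05+v[3]]); g=np.array([np.cos(v[2]),np.sin(v[2]),0]); a=np.cos(np.pi/6)*Z-.5*g
    d=p-s; t=d@a; r=np.linalg.norm(d-t[:,None]*a,axis=1)
    R=np.interp(t,[0,30e-3,38e-3,50e-3,60e-3],[.01,.01,.008,.008,.004])
    e=np.where(t<.002, np.minimum(abs(t)+np.maximum(r-.022,0),np.where(r>.012,.02,abs(r-R))), np.minimum(abs(r-R)+np.maximum(t-.06,0),np.where(t>.055,abs(t-.06)+np.maximum(r-.004,0),1)))
    e=np.minimum(e,np.where(r<.022,abs(t),1)) 
    return e
best=min((least_squares(res,[.541+dx,.034+dy,np.radians(68.8),0],loss='soft_l1',f_scale=.001,x_scale=[.01,.01,.1,.005]) for dx in(-.006,0,.006) for dy in (-.006,0,.006)),key=lambda b:b.cost)
print(best.x[:2],np.degrees(best.x[2]),best.x[3],np.percentile(res(best.x),[50,90]),best.cost)
for r in env.regions_of('wrist','pin'): print(r['score'],r['point'],np.nanmedian(W[r['pixels']],0))
go([.505,-.06,.2],down(68.8))
E
```

```text
plate ((544.5994262695312, 37.01661682128906), (82.36669158935547, 88.71043395996094), 68.53477478027344) 0.016201372659398666
3102
[0.5457 0.039 ] 68.7927247456914 0.005686448392961924 [0.0012 0.0071] 0.007349041348696564
0.93 [287.8, 114.5] [ 0.3411 -0.113   0.0565]
0.58 [55.6, 260.5] [0.5403 0.03   0.0582]
0.57 [29.5, 78.4] [0.3963 0.1097 0.0046]
t 4.65 at [ 0.5048 -0.0638  0.1974]
shift [ 0.36 -0.12 -0.26] turn [-0.   0.  -0.5] rows>= 0.1
```

View pics/pin1.png

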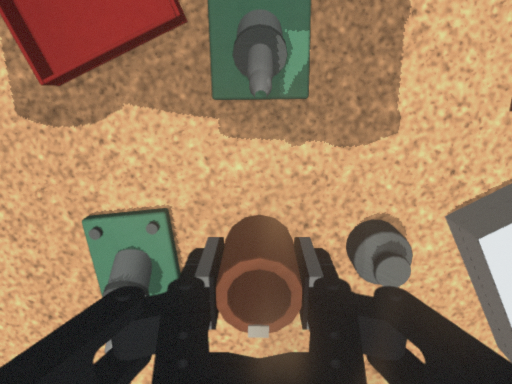

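The pin shows at (260, 60) with its tip at (261, 90), in line with the held sleeve. The fit took in the post, so I refit with the pin points only.

```bash
python3 - <<'E'
from h import *
np.set_printoptions(precision=4,suppress=True)
d=np.load('/tmp/pin1.npz');W=d['W'];F=d['F']
from scipy.optimize import least_squares
x,y,z=[W[...,i] for i in range(3)]
g=GX; L=np.array([g[1],-g[0],0])
m=(np.hypot(x-.535,y-.02)<.05)&(z>.04)&(z<.12)&(abs(F[...,0]-F[...,1])<30)
P=W[m]
a=np.cos(np.pi/6)*Z-.5*g
s=np.array([.541,.034,.05])
def res(v):
    S=s+v[0]*g+v[1]*L+np.array([0,0,v[2]]); d=p-S;t=d@a;r=np.linalg.norm(d-t[:,None]*a,axis=1)
    return r-np.interp(t,[0,.03,.038,.05,.06],[.01,.01,.008,.008,.004])
v=np.zeros(3)
for it in range(6):
    S=s+v[0]*g+v[1]*L+np.array([0,0,v[2]]); d=P-S;t=d@a;r=np.linalg.norm(d-t[:,None]*a,axis=1)
    p=P[(t>.008)&(t<.058)&(r<.016)]
    v=np.append(least_squares(lambda u:res(np.append(u,0)),v[:2],loss='soft_l1',f_scale=.0005).x,0)
print(len(p),'gx,L',v,'seat',s+v[0]*g+v[1]*L,'res',np.percentile(abs(res(v)),[50,90]))
S=s+v[0]*g+v[1]*L; d=P-S;t=d@a; r=np.linalg.norm(d-t[:,None]*a,axis=1)
k=r<.012
print('t max',np.percentile(t[k],[99,100])); 
for lo in np.arange(0,.06,.01):
    k2=k&(t>lo)&(t<lo+.01); print(lo.round(2),k2.sum(),'lat',(d[k2]@L).min(),(d[k2]@L).max())
k=(r>.013)&(r<.03)&(t<.01)&(t>-.004); print('seat t',np.median(t[k]),'lat',(d[k]@L).min(),(d[k]@L).max(),'gx',(d[k]@(g*.866+.5*Z)).min(),(d[k]@(g*.866+.5*Z)).max())
E
```

```text
991 gx,L [-0.0033  0.0024  0.    ] seat [0.5421 0.0301 0.05  ] res [0.0002 0.0006]
t max [0.0594 0.0615]
0.0 222 lat -0.01168155094602358 0.011607694176922017
0.01 149 lat -0.009769623033272775 0.009549039552737311
0.02 160 lat -0.009544506169677136 0.009988460599541974
0.03 248 lat -0.009354793430907912 0.009780147530325432
0.04 166 lat -0.00772906659410206 0.007996429039181822
0.05 281 lat -0.007576132789565872 0.007718965027523275
seat t 0.0001548993704828416 lat -0.022113883625358013 0.02126427696598705 gx -0.01721298496026758 0.022394606885377814
```

```bash
cat >> h.py <<'E'
A=np.cos(np.pi/6)*Z-.5*GX; S=np.array([.5421,.0301,.05])
RT=frame(GX,-A)
E
python3 - <<'E'
from h import *
go(S+A*.0965,RT); go(S+A*.16,RT)
d=np.load('/tmp/pin1.npz');W=d['W'];F=d['F'].astype(int)
# held sleeve rim: TCP frame
o=env.observe();R=np.array(o['tool_rot']);p0=np.array([.5045,-.062,.1976])
Q=(W-p0)@R
m=(F[...,0]>F[...,2]+30)&(F[...,0]>F[...,1]+25)&(np.hypot(Q[...,0],Q[...,1])<.025)&(abs(Q[...,2])<.06)
q=Q[m];print(len(q),np.percentile(q,[2,50,98],axis=0).round(4))
k=q[q[:,2]<q[:,2].min()+.004];print(len(k),k.min(0),k.max(0),(k.min(0)+k.max(0))/2)
print(o['q'])
E
```

```text
t 4.65 at [ 0.5048 -0.0638  0.1974]
shift [5.28 0.04 6.39] turn [ 0.1 30.  -0.5] rows>= 4.2
t 4.65 at [ 0.5048 -0.0638  0.1974]
shift [2.11 0.07 0.89] turn [ 0.1 30.  -0.5] rows>= 4.2
7827 [[-0.0135 -0.0141 -0.0344]
 [ 0.0049  0.0002 -0.0252]
 [ 0.0156  0.0151  0.007 ]]
817 [-0.01818702 -0.01543819 -0.03777971] [ 0.01533827  0.01647257 -0.03378028] [-0.00142437  0.00051719 -0.03577999]
[-2.05477851e+01  1.93456628e+01  8.41331043e+01 -1.65541652e-02
  7.65230073e+01  1.15154676e+00]
```

{"op": "jog_arm", "data": {
  "targets": [
    [0.5, 0, 0, 0, 6, 0],
    [1, 0, 0.3, 0, 12, 0],
    [1.5, 0, 0.6, 0, 18, 0],
    [2, 0, 0.9, 0, 24, -0.5],
    [2.6, 0, 1.6, 0, 30, -0.5],
    [3.3, 0, 2.7, 0, 30, -0.5],
    [3.3, 0, 2.7, 0, 30, -0.5],
    [3.3, 0, 2.7, 0, 30, -0.5]
  ]
}}

```text
time_s: 5.32
position: [0.5169, -0.0337, 0.1703]
tool_rot: [[0.314, 0.932, 0.182], [0.808, -0.363, 0.465], [0.499, 0.001, -0.866]]
ft_force: [-0.4, 0.1, -1.0]
grip_width: 0.0316
gripper_force: 50.7
```

```bash
cat >> h.py <<'E'
def axis():
    o=env.observe(); p=np.array(o['position'])-S; R=np.array(o['tool_rot'])
    L=np.cross(RT[:,2],RT[:,0]); print('t',o['time_s'],'bottom t(mm)',(p@A*1000).round(1),'-11.5','offx',(p@RT[:,0]*1000).round(2),'offy',(p@RT[:,1]*1000).round(2),'tilt err',np.round(RT.T@R[:,2],4),'F tool',np.round(RT.T@np.array(o['ft_force']),1),'w',o['grip_width'])
E
python3 - <<'E'
from h import *
axis(); go(S+A*.0965,RT)
im=env.get_image('wrist'); o=env.observe(); axis(); save(im,'pre.png'); W=cloud(im);F=im['frame'].astype(int); np.savez('/tmp/pre.npz',W=W,F=F)
R=np.array(o['tool_rot']);Q=(W-np.array(o['position']))@R
m=(F[...,0]>F[...,2]+30)&(np.hypot(Q[...,0],Q[...,1])<.025)&(Q[...,2]<-.03)&(Q[...,2]>-.04)
q=Q[m];print(len(q),np.percentile(q,[1,50,99],axis=0).round(4))
print('q',np.round(o['q'],1))
E
```

```text
t 5.3167 bottom t(mm) 138.5 -11.5 offx 0.72 offy -0.45 tilt err [-7.0e-04  1.6e-03  1.0e+00] F tool [-0.6 -0.4  0.8] w 0.031601257386364774
t 5.3167 at [ 0.5169 -0.0337  0.1703]
shift [-0.07  0.04  4.2 ] turn [ 0.1  0.  -0. ] rows>= 1.0
t 5.3667 bottom t(mm) 138.8 -11.5 offx 1.24 offy -0.28 tilt err [-9.0e-04  2.5e-03  1.0e+00] F tool [-0.7 -0.6  1.8] w 0.03215982336559542
3087 [[-0.0165 -0.0153 -0.0346]
 [ 0.0014  0.0004 -0.0331]
 [ 0.015   0.0159 -0.0302]]
q [-31.8  21.8  91.7  30.6  74.7 -21.1]
```

View pics/pre.png

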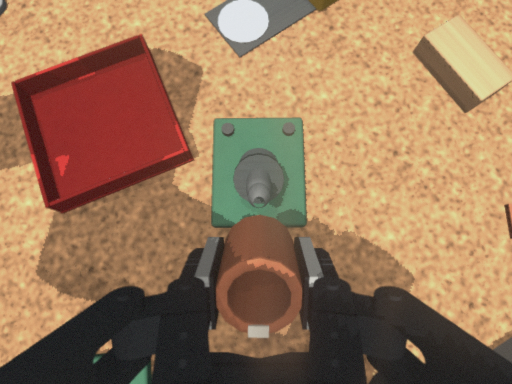

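The pin (258, 180) is in view, just ahead of and laterally in line with the sleeve (260, 295). I refit it from this view.

```bash
cat >> h.py <<'E'
def fitpin(W,F):
    from scipy.optimize import least_squares
    L=RT[:,1]; g=GX; P=W[(np.linalg.norm(W-S-.03*A,axis=-1)<.05)&(abs(F[...,0]-F[...,1])<30)]
    v=np.zeros(2)
    for _ in range(6):
        f=lambda v,P:((P-S-v[0]*g-v[1]*L)@A, np.linalg.norm(np.cross(P-S-v[0]*g-v[1]*L,A),axis=1))
        t,r=f(v,P); p=P[(t>.008)&(t<.058)&(r<.016)]
        def res(u):
            t,r=f(u,p); return r-np.interp(t,[0,.03,.038,.05,.06],[.01,.01,.008,.008,.004])
        v=least_squares(res,v,loss='soft_l1',f_scale=.0005).x
    t,r=f(v,P); print('pin shift along GX,L mm',(v*1000).round(2),'n',len(p),'res',np.percentile(abs(res(v)),[50,90]).round(4),'tmax',np.percentile(t[r<.012],99.5).round(4))
E
python3 - <<'E'
from h import *
d=np.load('/tmp/pre.npz'); fitpin(d['W'],d['F'])
E
```

```text
pin shift along GX,L mm [-0.05 -0.09] n 620 res [0.0002 0.0005] tmax 0.0601
```

{"op": "jog_arm", "data": {
  "targets": [
    [-0.05, 0, 2.5, 0.1, 0, 0],
    [-0.05, 0, 5, 0.1, 0, 0],
    [-0.05, 0, 6, 0.1, 0, 0],
    [-0.05, 0, 6.5, 0.1, 0, 0],
    [-0.05, 0, 6.5, 0.1, 0, 0]
  ]
}}

```text
time_s: 5.78
position: [0.5288, -0.0026, 0.1141]
tool_rot: [[0.311, 0.933, 0.18], [0.808, -0.36, 0.466], [0.5, 0.001, -0.866]]
ft_force: [0.4, -0.3, -0.8]
grip_width: 0.0317
gripper_force: 50.7
```

```bash
python3 - <<'E'
from h import *
axis()
im=env.get_image('wrist'); save(im,'ins.png'); axis()
E
```

```text
t 5.7833 bottom t(mm) 73.1 -11.5 offx 1.47 offy -0.61 tilt err [-1.e-04 -5.e-04  1.e+00] F tool [-0.5  0.5  0.6] w 0.03174072626853177
t 5.8333 bottom t(mm) 73.8 -11.5 offx 1.49 offy -0.26 tilt err [-2.e-04  7.e-04  1.e+00] F tool [-1.1  0.3  1.3] w 0.03175910351930218
```

View pics/ins.png

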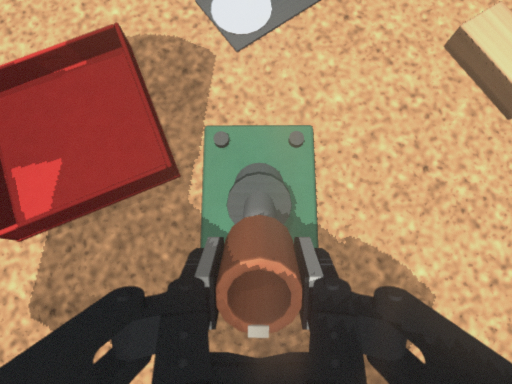

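The sleeve mouth is over the tip and in line with the pin; no contact yet.

{"op": "jog_arm", "data": {
  "targets": [
    [-0.07, 0, 0.6, 0, 0, 0],
    [-0.07, 0, 1.2, 0, 0, 0],
    [-0.07, 0, 1.8, 0, 0, 0],
    [-0.07, 0, 2.4, 0, 0, 0],
    [-0.07, 0, 2.4, 0, 0, 0]
  ]
}}

```text
time_s: 6.25
position: [0.5324, 0.0085, 0.0918]
tool_rot: [[0.312, 0.933, 0.179], [0.808, -0.36, 0.467], [0.5, -0.001, -0.866]]
ft_force: [-0.2, 0.2, -1.8]
grip_width: 0.0321
gripper_force: 50.7
```

```bash
python3 -c "
from h import *
axis()"
```

```text
t 6.25 bottom t(mm) 48.0 -11.5 offx 0.43 offy -1.25 tilt err [ 2.0e-04 -1.8e-03  1.0e+00] F tool [-0.8 -0.2  1.6] w 0.0320887643458996
```

{"op": "jog_arm", "data": {
  "targets": [
    [0.0, 0.06, 0.5, 0, 0, 0],
    [0.0, 0.06, 1.0, 0, 0, 0],
    [0.0, 0.06, 1.5, 0, 0, 0],
    [0.0, 0.06, 2, 0, 0, 0],
    [0.0, 0.06, 2, 0, 0, 0]
  ]
}}

```text
time_s: 6.67
position: [0.5366, 0.0176, 0.0746]
tool_rot: [[0.312, 0.933, 0.179], [0.808, -0.36, 0.467], [0.5, -0.001, -0.866]]
ft_force: [-0.4, 0.8, -1.6]
grip_width: 0.0319
gripper_force: 50.7
```

```bash
python3 -c "
from h import *
axis()"
```

```text
t 6.6667 bottom t(mm) 28.1 -11.5 offx 0.48 offy -0.6 tilt err [ 1.0e-04 -1.6e-03  1.0e+00] F tool [-0.3 -0.6  1.7] w 0.03187858830637853
```

{"op": "jog_arm", "data": {
  "targets": [
    [0.0, 0.0, 0.6, 0, 0, 0],
    [0.0, 0.0, 1.2, 0, 0, 0],
    [0.0, 0.0, 1.5, 0, 0, 0],
    [0.0, 0.0, 1.6, 0, 0, 0],
    [0.0, 0.0, 1.65, 0, 0, 0]
  ]
}}

```text
time_s: 7.08
position: [0.5399, 0.0249, 0.061]
tool_rot: [[0.312, 0.933, 0.18], [0.808, -0.36, 0.466], [0.5, 0.0, -0.866]]
ft_force: [-0.9, -1.1, -3.0]
grip_width: 0.032
gripper_force: 50.7
```

```bash
python3 -c "
from h import *
axis()"
```

```text
t 7.0833 bottom t(mm) 12.4 -11.5 offx 0.56 offy -0.19 tilt err [ 0.e+00 -4.e-04  1.e+00] F tool [-2.7 -0.4  1.9] w 0.032022733345462906
```

Nearly on the seat (bottom about 0.9 mm above it). I press on until contact.

{"op": "jog_arm", "data": {
  "targets": [
    [0, 0, 0.05, 0, 0, 0],
    [0, 0, 0.1, 0, 0, 0],
    [0, 0, 0.15, 0, 0, 0],
    [0, 0, 0.15, 0, 0, 0],
    [0, 0, 0.15, 0, 0, 0]
  ]
}}

```text
time_s: 7.5
position: [0.5402, 0.0253, 0.0601]
tool_rot: [[0.312, 0.933, 0.181], [0.808, -0.361, 0.466], [0.5, 0.001, -0.866]]
ft_force: [-1.5, -0.3, -0.1]
grip_width: 0.0321
gripper_force: 50.9
```

```bash
python3 -c "
from h import *
axis()"
```

```text
t 7.5 bottom t(mm) 11.4 -11.5 offx 0.57 offy 0.02 tilt err [-0.e+00  4.e-04  1.e+00] F tool [-0.8 -1.3 -0.3] w 0.03211464998449389
```

{"op": "jog_arm", "data": {
  "targets": [
    [0, 0, 0.05, 0, 0, 0],
    [0, 0, 0.1, 0, 0, 0],
    [0, 0, 0.1, 0, 0, 0]
  ]
}}

```text
time_s: 7.75
position: [0.5403, 0.0253, 0.06]
tool_rot: [[0.311, 0.933, 0.181], [0.808, -0.36, 0.466], [0.5, 0.002, -0.866]]
ft_force: [-7.9, -7.2, 12.2]
grip_width: 0.0318
gripper_force: 52.8
```

{"op": "jog_arm", "data": {
  "targets": [
    [0, 0, 0.05, 0, 0, 0],
    [0, 0, 0.1, 0, 0, 0],
    [0, 0, 0.1, 0, 0, 0]
  ]
}}

```text
time_s: 8.0
position: [0.5403, 0.0253, 0.06]
tool_rot: [[0.311, 0.933, 0.182], [0.809, -0.36, 0.465], [0.5, 0.002, -0.866]]
ft_force: [-13.8, -12.5, 22.6]
grip_width: 0.0318
gripper_force: 54.5
```

```bash
python3 -c "
from h import *
axis()"
```

```text
t 8.0 bottom t(mm) 11.2 -11.5 offx 0.59 offy 0.1 tilt err [-3.0e-04  1.3e-03  1.0e+00] F tool [ -3.1  -8.3 -27.9] w 0.0317734955659381
```

Home: it stopped with its bottom on the seat, at about 28 N. Withdrawing along the axis.

{"op": "jog_arm", "data": {
  "targets": [
    [0, 0, -2, 0, 0, 0],
    [0, 0, -5, 0, 0, 0],
    [0, 0, -8, 0, 0, 0],
    [0, 0, -10, 0, 0, 0],
    [0, 0, -10.5, 0, 0, 0],
    [0, 0, -10.5, 0, 0, 0]
  ]
}}

```text
time_s: 8.5
position: [0.5218, -0.0232, 0.1498]
tool_rot: [[0.312, 0.932, 0.183], [0.808, -0.361, 0.465], [0.5, 0.003, -0.866]]
ft_force: [0.2, -0.7, -2.4]
grip_width: 0.0318
gripper_force: 51.0
```

```bash
python3 - <<'E'
from h import *
axis(); o=env.observe(); print(np.round(o['q'],1))
# via: untilt, yaw 120 at (.5,.1,.22)
go([.54,.06,.2],down(125)); go([.5975,.2217,.15],down(196))
E
```

```text
t 8.5 bottom t(mm) 114.9 -11.5 offx 0.53 offy 0.34 tilt err [-3.0e-04  2.4e-03  1.0e+00] F tool [-1.7  0.5  1.8] w 0.03182882434889285
[-30.5  23.5  93.2  31.4  71.4 -21.7]
t 8.5 at [ 0.5218 -0.0232  0.1498]
shift [ 9.8  -1.3  -0.15] turn [ 14.8 -27.4 -54.8] rows>= 8.8
t 8.5 at [ 0.5218 -0.0232  0.1498]
shift [22.16 -1.79 12.75] turn [  33.2  -16.3 -123.7] rows>= 18.0
```

{"op": "jog_arm", "data": {
  "targets": [
    [0, 0, -1.5, 1.7, -3.1, -6.2],
    [1.5, 0, -3, 3.4, -6.2, -12.4],
    [3, -0.3, -3, 5.1, -9.4, -18.8],
    [4.5, -0.5, -2.5, 6.8, -12.5, -25],
    [6, -0.8, -2, 8.4, -15.6, -31.2],
    [7.5, -1, -1, 10, -18.7, -37.4],
    [9, -1.2, -0.5, 11.7, -21.8, -43.6],
    [9.8, -1.3, -0.2, 13.3, -24.8, -49.6]
  ]
}}

```text
time_s: 9.17
position: [0.5395, 0.0629, 0.1982]
tool_rot: [[-0.504, 0.864, -0.006], [0.862, 0.503, 0.052], [0.048, 0.021, -0.999]]
ft_force: [0.9, -0.8, -2.2]
grip_width: 0.032
gripper_force: 50.8
```

```bash
python3 - <<'E'
from h import *
go([.5975,.2217,.15],down(196)); go([.57,.14,.18],down(160)); 
E
```

```text
t 9.1667 at [0.5395 0.0629 0.1982]
shift [10.55 12.9   5.6 ] turn [  2.8  -1.5 -75.7] rows>= 10.6
t 9.1667 at [0.5395 0.0629 0.1982]
shift [5.03 6.48 2.2 ] turn [  2.1  -2.2 -39.7] rows>= 5.6
```

{"op": "jog_arm", "data": {
  "targets": [
    [1, 1.2, 0, 0.5, -0.5, -7],
    [2.2, 2.6, 0.5, 1, -1, -14],
    [3.5, 4, 1, 1.5, -1.5, -21],
    [4.8, 5.5, 1.5, 2, -2, -28],
    [6, 7.5, 2, 2, -2, -35],
    [7.5, 9.5, 3, 2.2, -2, -42],
    [9, 11.2, 3.5, 2.5, -1.8, -49],
    [10.5, 12.9, 4, 2.8, -1.5, -56]
  ]
}}

```text
time_s: 9.83
position: [0.5984, 0.2197, 0.1649]
tool_rot: [[-0.998, 0.065, -0.012], [0.065, 0.998, 0.0], [0.012, -0.0, -1.0]]
ft_force: [0.7, 0.1, -1.5]
grip_width: 0.0319
gripper_force: 50.9
```

```bash
python3 - <<'E'
from h import *
go([.5975,.2217,.10],down(196))
E
```

```text
t 9.8333 at [0.5984 0.2197 0.1649]
shift [0.03 0.2  6.49] turn [  0.1  -0.7 -19.7] rows>= 2.8
```

{"op": "jog_arm", "data": {
  "targets": [
    [0, 0.2, 1, 0, -0.2, -6.5],
    [0, 0.2, 2, 0, -0.4, -13],
    [0, 0.2, 2.5, 0, -0.7, -19.7],
    [0, 0.2, 2.5, 0, -0.7, -19.7],
    [0, 0.2, 2.5, 0, -0.7, -19.7]
  ]
}}

```text
time_s: 10.25
position: [0.5984, 0.2201, 0.1412]
tool_rot: [[-0.964, -0.266, 0.002], [-0.266, 0.964, 0.001], [-0.002, 0.001, -1.0]]
ft_force: [0.3, 0.0, -1.4]
grip_width: 0.0318
gripper_force: 50.8
```

```bash
cat > look.py <<'E'
from h import *
np.set_printoptions(precision=4,suppress=True)
im=env.get_image('wrist'); o=env.observe(); save(im,'pad1.png'); W=cloud(im);F=im['frame'].astype(int); np.savez('/tmp/pad.npz',W=W,F=F)
m=(np.hypot(W[...,0]-.598,W[...,1]-.222)<.045)&(abs(W[...,2]-.004)<.006)&(F.min(-1)>150)
p=W[m]; print('pad n',len(p),p.min(0),p.max(0),np.median(p[:,2]))
from scipy.optimize import least_squares
from scipy.spatial import ConvexHull
h=p[:,:2][ConvexHull(p[:,:2]).vertices]
c=least_squares(lambda a:np.hypot(*(h-a).T)-.029,[.598,.222],loss='soft_l1',f_scale=.0005).x
print('pad',c,np.percentile(np.hypot(*(h-c).T),[10,50,90]))
t=(np.hypot(W[...,0]-.698,W[...,1]-.248)<.07)&(abs(W[...,2]-.078)<.005)
if t.sum()>50: print('block',cv2.minAreaRect((W[t][:,:2]*1000).astype(np.float32)))
R=np.array(o['tool_rot']);Q=(W-np.array(o['position']))@R
k=(F[...,0]>F[...,2]+30)&(np.hypot(Q[...,0],Q[...,1])<.025)&(Q[...,2]<-.03)&(Q[...,2]>-.04)
q=Q[k];print('sleeve',len(q),np.percentile(q,[1,50,99],axis=0).round(4))
k=(F.min(-1)>120)&(np.hypot(Q[...,0],Q[...,1])<.025)&(Q[...,2]<-.025)&(Q[...,2]>-.04)
print('tick',k.sum(),np.median(Q[k],0))
go([*c,.0165],down(196))
E
python3 look.py
```

```text
pad n 2141 [0.5698 0.1954 0.0023] [0.6259 0.2504 0.0068] 0.004279439924206374
pad [0.5983 0.2218] [0.0273 0.0282 0.0288]
block ((694.0906372070312, 246.17294311523438), (40.11884307861328, 74.54389190673828), 15.320216178894043)
sleeve 3002 [[-0.0156 -0.0157 -0.0341]
 [ 0.0021  0.0001 -0.0327]
 [ 0.0157  0.0157 -0.0302]]
tick 238 [-0.0148 -0.0007 -0.0335]
t 10.3 at [0.5988 0.22   0.142 ]
shift [ 0.05  0.18 12.55] turn [ 0.   0.2 -0.6] rows>= 3.0
```

View pics/pad1.png

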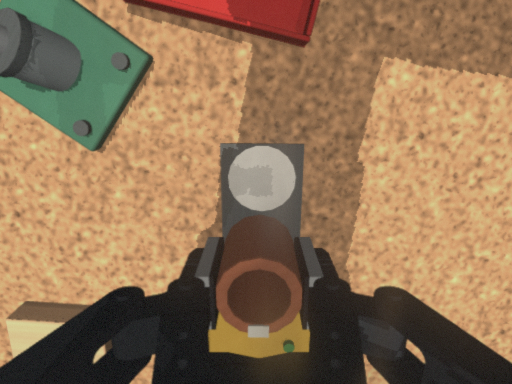

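The pad is at (262, 178), and the sleeve's tick (258, 331) points to the yellow scanner block. Lowering.

{"op": "jog_arm", "data": {
  "targets": [
    [0.05, 0.2, 3.5, 0, 0.2, -1.1],
    [0.05, 0.2, 7, 0, 0.2, -1.1],
    [0.05, 0.2, 10, 0, 0.2, -1.1],
    [0.05, 0.2, 11.8, 0, 0.2, -1.1],
    [0.05, 0.2, 12.2, 0, 0.2, -1.1],
    [0.05, 0.2, 12.3, 0, 0.2, -1.1],
    [0.05, 0.2, 12.3, 0, 0.2, -1.1]
  ]
}}

```text
time_s: 10.88
position: [0.5995, 0.2216, 0.0211]
tool_rot: [[-0.958, -0.285, 0.003], [-0.285, 0.958, 0.001], [-0.003, -0.0, -1.0]]
ft_force: [0.4, 0.2, -0.7]
grip_width: 0.0321
gripper_force: 50.8
```

```bash
python3 -c "
from h import *
go([.5983,.2218,.0155],down(196.5))"
```

```text
t 10.8833 at [0.5995 0.2216 0.0211]
shift [0.11 0.05 0.56] turn [-0.   0.2  0.1] rows>= 0.1
```

{"op": "jog_arm", "data": {
  "targets": [
    [0.1, 0, 0.2, 0, 0.2, 0],
    [0.1, 0, 0.4, 0, 0.2, 0],
    [0.1, 0, 0.5, 0, 0.2, 0],
    [0.1, 0, 0.55, 0, 0.2, 0],
    [0.1, 0, 0.55, 0, 0.2, 0]
  ]
}}

```text
time_s: 11.3
position: [0.5981, 0.2212, 0.0155]
tool_rot: [[-0.958, -0.286, -0.001], [-0.286, 0.958, -0.0], [0.001, -0.0, -1.0]]
ft_force: [-2.2, -0.5, 5.0]
grip_width: 0.0318
gripper_force: 51.6
```

{"op": "jog_arm", "data": {
  "targets": [
    [0, 0, 0, 0, 0, 0],
    [0, 0, 0, 0, 0, 0],
    [0, 0, 0, 0, 0, 0],
    [0, 0, 0, 0, 0, 0],
    [0, 0, 0, 0, 0, 0]
  ],
  "hand": 1
}}

```text
time_s: 11.72
position: [0.5978, 0.2211, 0.0144]
tool_rot: [[-0.958, -0.286, -0.002], [-0.286, 0.958, -0.0], [0.002, 0.0, -1.0]]
ft_force: [0.0, -0.5, 0.6]
grip_width: 0.0856
gripper_force: 0.0
```

{"op": "jog_arm", "data": {
  "targets": [
    [0, 0, -1.5, 0, 0, 0],
    [0, 0, -4, 0, 0, 0],
    [0, 0, -8, 0, 0, 0],
    [0, 0, -12, 0, 0, 0],
    [0, 0, -14, 0, 0, 0],
    [0, 0, -14, 0, 0, 0]
  ]
}}

```text
time_s: 12.22
position: [0.6, 0.2216, 0.1601]
tool_rot: [[-0.958, -0.286, 0.008], [-0.286, 0.958, 0.001], [-0.008, -0.001, -1.0]]
ft_force: [-0.4, 0.1, 0.5]
grip_width: 0.0857
gripper_force: 0.0
```

```bash
python3 - <<'E'
from h import *
sleeve('chk',.598,.2215,zr=(.043,.055))
d=np.load('/tmp/chk.npz');W=d['W'];F=d['F'].astype(int)
p=W[(np.hypot(W[...,0]-.598,W[...,1]-.222)<.04)&(abs(W[...,2]-.004)<.004)&(F.min(-1)>140)]
print('pad',p.min(0),p.max(0),(p.min(0)+p.max(0))/2)
m=(np.hypot(W[...,0]-.598,W[...,1]-.222)<.025)&(W[...,2]>.04)&(W[...,2]<.06)&(F.min(-1)>110)&(F.max(-1)-F.min(-1)<70)
t=np.median(W[m],0);print(m.sum(),t)
go([.477,-.1515,.19],down(0));print(np.round(env.observe()['q'],1))
E
```

```text
chk centre [0.5994 0.221 ] z 0.0489 r pct [0.0114 0.0116 0.0143 0.0167 0.0169]
stripe n 39 yaw 17.3 conc 0.99 z [0.049 0.05  0.05 ]
pad [0.56974046 0.19534359 0.00182323] [0.60893113 0.2501262  0.00636056] [0.5893358 0.2227349 0.0040919]
60 [0.61354788 0.22500411 0.04973204]
t 12.2667 at [0.5989 0.2214 0.1569]
shift [ 22.35 -32.24  -3.36] turn [  -0.3   -0.  -163.4] rows>= 22.8
[  9.7  33.8  66.1  -0.   79.9 -96.9]
```

View pics/chk.png

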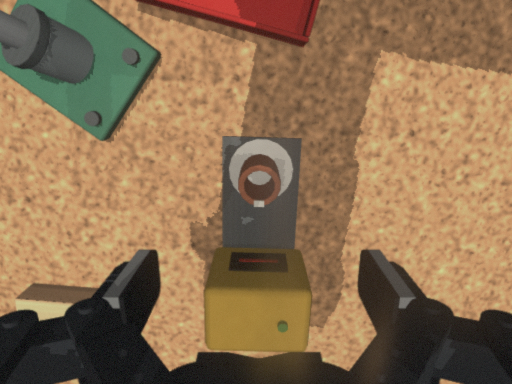

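The sleeve stands at (260, 182) on the pad, tick towards the window, about 1 mm off the middle. Now the other sleeve.

```bash
python3 - <<'E'
from h import *
go([.477,-.1515,.19],down(68.8))
E
```

```text
t 12.2667 at [0.5989 0.2214 0.1569]
shift [ 22.35 -32.24  -3.36] turn [2.000e-01 1.000e-01 1.278e+02] rows>= 17.9
```

{"op": "jog_arm", "data": {
  "targets": [
    [0, 0, -2, 0, 0, 7],
    [1, -2, -3.3, 0, 0, 14],
    [3, -4, -3.3, 0, 0, 21],
    [5, -7, -3.3, 0, 0, 28],
    [7, -10, -3.3, 0, 0, 35],
    [9, -13, -3.3, 0, 0, 42],
    [11, -16, -3.3, 0, 0, 49],
    [13, -19, -3.3, 0, 0, 56]
  ]
}}

```text
time_s: 12.93
position: [0.5265, 0.0007, 0.1861]
tool_rot: [[-0.769, 0.639, -0.005], [0.639, 0.769, 0.0], [0.004, -0.003, -1.0]]
ft_force: [1.1, -0.1, -0.2]
grip_width: 0.0853
gripper_force: 0.0
```

```bash
python3 - <<'E'
from h import *
go([.477,-.1515,.19],down(68.8))
E
```

```text
t 12.9333 at [0.5265 0.0007 0.1861]
shift [ -5.91 -14.87  -0.37] turn [-0.3 -0.1 71.5] rows>= 10.0
```

{"op": "jog_arm", "data": {
  "targets": [
    [-1, -2, 0, 0, 0, 7],
    [-2, -4, 0, 0, 0, 14],
    [-3, -6, 0, 0, 0, 21],
    [-4, -8, 0, 0, 0, 28],
    [-5, -10, 0, 0, 0, 35],
    [-5.5, -12, 0, 0, 0, 42],
    [-5.9, -13.5, 0, 0, 0, 49],
    [-5.9, -14.9, 0, 0, 0, 56]
  ]
}}

```text
time_s: 13.6
position: [0.4783, -0.1517, 0.1862]
tool_rot: [[0.1, 0.995, -0.004], [0.995, -0.1, 0.001], [0.0, -0.004, -1.0]]
ft_force: [0.3, -0.7, -0.5]
grip_width: 0.0853
gripper_force: 0.0
```

```bash
python3 - <<'E'
from h import *
go([.477,-.1515,.15],down(68.8))
E
```

```text
t 13.6 at [ 0.4783 -0.1517  0.1862]
shift [ 0.   -0.11  3.62] turn [-0.3  0.  15.4] rows>= 2.2
```

{"op": "jog_arm", "data": {
  "targets": [
    [0, 0, 2, 0, 0, 7],
    [0, 0, 4, 0, 0, 14],
    [0, 0, 6, 0, 0, 15.4],
    [0, 0, 7, 0, 0, 15.4],
    [0, 0, 7, 0, 0, 15.4],
    [0, 0, 7, 0, 0, 15.4]
  ]
}}

```text
time_s: 14.1
position: [0.4784, -0.1504, 0.1169]
tool_rot: [[0.354, 0.935, -0.004], [0.935, -0.354, 0.001], [-0.001, -0.004, -1.0]]
ft_force: [-0.1, 0.4, -0.5]
grip_width: 0.0855
gripper_force: 0.0
```

```bash
python3 - <<'E'
from h import *
c=sleeve('s1',.477,-.1515)
go([*c,.012],down(68.8))
E
```

```text
s1 centre [ 0.477  -0.1503] z 0.0449 r pct [0.0088 0.0092 0.0134 0.0165 0.017 ]
stripe n 107 yaw 156.3 conc 0.99 z [0.044 0.046 0.047]
t 14.15 at [ 0.4789 -0.1506  0.1177]
shift [-0.02 -0.16 10.57] turn [-0.1  0.1  0.4] rows>= 2.5
```

Bore radius about 9 mm: this is the tight one. Grasping it.

{"op": "jog_arm", "data": {
  "targets": [
    [0, -0.15, 4, 0, 0, 0],
    [0, -0.15, 8, 0, 0, 0],
    [0, -0.15, 10, 0, 0, 0],
    [0, -0.15, 10.5, 0, 0, 0],
    [0, -0.15, 10.5, 0, 0, 0],
    [0, -0.15, 10.5, 0, 0, 0]
  ]
}}

```text
time_s: 14.65
position: [0.4782, -0.1507, 0.0142]
tool_rot: [[0.354, 0.935, 0.0], [0.935, -0.354, -0.002], [-0.002, 0.001, -1.0]]
ft_force: [0.3, -0.4, 0.1]
grip_width: 0.0855
gripper_force: 0.0
```

{"op": "jog_arm", "data": {
  "targets": [
    [0, 0, 0, 0, 0, 0],
    [0, 0, 0, 0, 0, 0],
    [0, 0, 0, 0, 0, 0],
    [0, 0, 0, 0, 0, 0],
    [0, 0, 0, 0, 0, 0],
    [0, 0, 0, 0, 0, 0]
  ],
  "hand": 0,
  "newtons": 60
}}

```text
time_s: 15.15
position: [0.4776, -0.1503, 0.0137]
tool_rot: [[0.355, 0.935, -0.001], [0.935, -0.355, -0.001], [-0.001, -0.0, -1.0]]
ft_force: [-2.0, 0.6, 6.8]
grip_width: 0.0319
gripper_force: 59.5
```

```bash
python3 - <<'E'
from h import *
go(S+A*.1365,RT)
E
```

```text
t 15.15 at [ 0.4776 -0.1503  0.0137]
shift [ 12.31  -0.42 -15.47] turn [-0.1 30.1  0.4] rows>= 4.7
```

{"op": "jog_arm", "data": {
  "targets": [
    [0, 0, -3.5, 0, 0, 0],
    [0, 0, -7, 0, 0, 0],
    [1, 0, -11, 0, 0, 0],
    [3, 0, -14, 0, 6, 0],
    [6, -0.2, -15.5, 0, 12, 0],
    [9, -0.3, -15.5, 0, 18, 0.2],
    [11, -0.4, -15.5, 0, 24, 0.4],
    [12.3, -0.4, -15.5, 0, 30, 0.4]
  ]
}}

```text
time_s: 15.82
position: [0.5177, -0.0318, 0.1687]
tool_rot: [[0.311, 0.933, 0.179], [0.806, -0.359, 0.47], [0.503, -0.002, -0.864]]
ft_force: [0.0, -0.1, -3.2]
grip_width: 0.0316
gripper_force: 60.8
```

{"op": "jog_arm", "data": {
  "targets": [
    [0, 0, 0, 0, 0, 0],
    [0, 0, 0, 0, 0, 0],
    [0, 0, 0, 0, 0, 0]
  ]
}}

```text
time_s: 16.07
position: [0.5174, -0.0343, 0.1677]
tool_rot: [[0.315, 0.933, 0.176], [0.809, -0.361, 0.464], [0.496, -0.003, -0.868]]
ft_force: [-0.1, 0.2, -2.7]
grip_width: 0.0317
gripper_force: 60.8
```

```bash
cat > pre.py <<'E'
from h import *
im=env.get_image('wrist'); o=env.observe(); axis(); save(im,'pre2.png'); W=cloud(im);F=im['frame'].astype(int)
R=np.array(o['tool_rot']);Q=(W-np.array(o['position']))@R
m=(F[...,0]>F[...,2]+30)&(np.hypot(Q[...,0],Q[...,1])<.025)&(Q[...,2]<-.028)&(Q[...,2]>-.04)
q=Q[m];print(len(q),np.percentile(q,[1,50,99],axis=0).round(4))
fitpin(W,F); go(S+A*.0787,RT)
E
python3 pre.py
```

```text
t 16.1167 bottom t(mm) 136.5 -11.5 offx -0.6 offy 0.28 tilt err [-0.0039 -0.003   1.    ] F tool [-0.9  0.4  2.7] w 0.03156586968580568
3911 [[-0.0158 -0.0142 -0.0327]
 [ 0.002   0.0013 -0.0312]
 [ 0.0159  0.0161 -0.0282]]
pin shift along GX,L mm [-0.03 -0.08] n 632 res [0.0002 0.0005] tmax 0.0602
t 16.1167 at [ 0.5175 -0.0341  0.1679]
shift [ 0.08 -0.01  5.78] turn [-0.2  0.2 -0. ] rows>= 1.4
```

{"op": "jog_arm", "data": {
  "targets": [
    [0.07, 0, 2, -0.2, 0.2, 0],
    [0.07, 0, 4, -0.2, 0.2, 0],
    [0.07, 0, 5.3, -0.2, 0.2, 0],
    [0.07, 0, 5.8, -0.2, 0.2, 0],
    [0.07, 0, 5.8, -0.2, 0.2, 0],
    [0.07, 0, 5.8, -0.2, 0.2, 0]
  ]
}}

```text
time_s: 16.62
position: [0.5283, -0.0064, 0.1184]
tool_rot: [[0.313, 0.932, 0.182], [0.807, -0.362, 0.467], [0.501, 0.001, -0.865]]
ft_force: [0.0, -0.1, -2.0]
grip_width: 0.0318
gripper_force: 60.9
```

```bash
python3 -c "
from h import *
axis();go(S+A*.0787,RT)"
```

```text
t 16.6167 bottom t(mm) 78.7 -11.5 offx 0.42 offy 0.3 tilt err [1.5e-03 8.0e-04 1.0e+00] F tool [-1.1  0.1  1.7] w 0.03180937009860573
t 16.6167 at [ 0.5283 -0.0064  0.1184]
shift [-0.04 -0.03  0.  ] turn [ 0.  -0.1  0. ] rows>= 0.0
```

{"op": "jog_arm", "data": {
  "targets": [
    [-0.03, -0.03, 0.6, 0, 0, 0],
    [-0.03, -0.03, 1.2, 0, 0, 0],
    [-0.03, -0.03, 1.6, 0, 0, 0],
    [-0.03, -0.03, 2, 0, 0, 0],
    [-0.03, -0.03, 2, 0, 0, 0],
    [-0.03, -0.03, 2, 0, 0, 0]
  ]
}}

```text
time_s: 17.12
position: [0.5312, 0.0032, 0.1002]
tool_rot: [[0.314, 0.932, 0.181], [0.806, -0.362, 0.468], [0.502, -0.001, -0.865]]
ft_force: [-0.1, -0.1, -2.3]
grip_width: 0.0316
gripper_force: 60.9
```

```bash
python3 -c "
from h import *
axis();go(S+A*.0487,RT)"
```

```text
t 17.1167 bottom t(mm) 58.0 -11.5 offx 0.03 offy -0.41 tilt err [ 2.3e-03 -2.0e-04  1.0e+00] F tool [-1.3 -0.   2. ] w 0.0316117983561326
t 17.1167 at [0.5312 0.0032 0.1002]
shift [-0.01  0.04  0.93] turn [-0.  -0.1 -0.1] rows>= 0.2
```

{"op": "jog_arm", "data": {
  "targets": [
    [0, 0.03, 0.3, 0, 0, 0],
    [0, 0.03, 0.6, 0, 0, 0],
    [0, 0.03, 0.9, 0, 0, 0],
    [0, 0.03, 0.9, 0, 0, 0],
    [0, 0.03, 0.9, 0, 0, 0]
  ]
}}

```text
time_s: 17.53
position: [0.5331, 0.0074, 0.0924]
tool_rot: [[0.314, 0.932, 0.181], [0.806, -0.362, 0.468], [0.502, -0.001, -0.865]]
ft_force: [-0.3, 0.3, -2.6]
grip_width: 0.0321
gripper_force: 60.9
```

```bash
python3 -c "
from h import *
axis()"
```

```text
t 17.5333 bottom t(mm) 49.0 -11.5 offx 0.08 offy -0.18 tilt err [ 2.4e-03 -3.0e-04  1.0e+00] F tool [-1.1 -0.3  2.3] w 0.032096061821751384
```

Bottom at about 35 mm. Easing on to the stop.

{"op": "jog_arm", "data": {
  "targets": [
    [0, 0, 0.07, 0, 0, 0],
    [0, 0, 0.14, 0, 0, 0],
    [0, 0, 0.2, 0, 0, 0],
    [0, 0, 0.2, 0, 0, 0]
  ]
}}

```text
time_s: 17.87
position: [0.5335, 0.0083, 0.091]
tool_rot: [[0.313, 0.932, 0.182], [0.806, -0.362, 0.468], [0.502, -0.0, -0.865]]
ft_force: [-1.1, 0.9, 0.5]
grip_width: 0.0316
gripper_force: 61.1
```

{"op": "jog_arm", "data": {
  "targets": [
    [0, 0, 0.05, 0, 0, 0],
    [0, 0, 0.1, 0, 0, 0],
    [0, 0, 0.1, 0, 0, 0]
  ]
}}

```text
time_s: 18.12
position: [0.5336, 0.0088, 0.0902]
tool_rot: [[0.313, 0.932, 0.182], [0.806, -0.362, 0.468], [0.502, -0.0, -0.865]]
ft_force: [-3.5, 1.5, 3.2]
grip_width: 0.0318
gripper_force: 61.5
```

```bash
python3 -c "
from h import *
axis()"
```

```text
t 18.1167 bottom t(mm) 46.3 -11.5 offx 0.29 offy -0.22 tilt err [ 2.7e-03 -1.0e-04  1.0e+00] F tool [ 1.7 -3.8 -2.7] w 0.031830701369261374
```

{"op": "jog_arm", "data": {
  "targets": [
    [0, 0, 0.05, 0, 0, 0],
    [0, 0, 0.1, 0, 0, 0],
    [0, 0, 0.1, 0, 0, 0]
  ]
}}

```text
time_s: 18.37
position: [0.5338, 0.0091, 0.0897]
tool_rot: [[0.313, 0.932, 0.182], [0.806, -0.362, 0.468], [0.502, -0.0, -0.865]]
ft_force: [-6.1, -1.3, 8.5]
grip_width: 0.0318
gripper_force: 62.3
```

{"op": "jog_arm", "data": {
  "targets": [
    [0, 0, 0.05, 0, 0, 0],
    [0, 0, 0.1, 0, 0, 0],
    [0, 0, 0.1, 0, 0, 0]
  ]
}}

```text
time_s: 18.62
position: [0.5339, 0.0094, 0.0894]
tool_rot: [[0.313, 0.932, 0.182], [0.806, -0.362, 0.468], [0.502, 0.0, -0.865]]
ft_force: [-8.9, -4.7, 16.1]
grip_width: 0.0324
gripper_force: 63.1
```

```bash
python3 -c "
from h import *
axis()"
```

```text
t 18.6167 bottom t(mm) 45.2 -11.5 offx 0.35 offy -0.17 tilt err [2.6e-03 3.0e-04 1.0e+00] F tool [  1.5  -6.6 -17.7] w 0.03236059541233472
```

It stopped at about 32 mm with 18 N, so it's the tight one. Withdrawing and heading to the tray.

{"op": "jog_arm", "data": {
  "targets": [
    [0, 0, -1.5, 0, 0, 0],
    [0, 0, -4, 0, 0, 0],
    [0, 0, -7, 0, 0, 0],
    [0, 0, -9, 0, 0, 0],
    [0, 0, -9, 0, 0, 0]
  ]
}}

```text
time_s: 19.03
position: [0.5189, -0.0348, 0.1688]
tool_rot: [[0.313, 0.931, 0.187], [0.807, -0.364, 0.464], [0.5, 0.006, -0.866]]
ft_force: [0.3, -0.1, -1.6]
grip_width: 0.0317
gripper_force: 61.4
```

```bash
python3 - <<'E'
from h import *
axis(); go([.46,.04,.19],down(92)); go([.42,.152,.12],down(92))
E
```

```text
t 19.0333 bottom t(mm) 137.3 -11.5 offx -0.3 offy 1.85 tilt err [5.e-04 7.e-03 1.e+00] F tool [-0.8  0.4  1.4] w 0.03169413051076937
t 19.0333 at [ 0.5189 -0.0348  0.1688]
shift [ 5.26 -8.2   0.53] turn [  6.5 -29.5 -22.7] rows>= 5.3
t 19.0333 at [ 0.5189 -0.0348  0.1688]
shift [  9.55 -16.05  11.04] turn [  6.5 -29.5 -22.7] rows>= 5.3
```

{"op": "jog_arm", "data": {
  "targets": [
    [0.5, -1, -0.5, 1.2, -5.5, -4.2],
    [1.5, -3, -0.5, 2.4, -11, -8.4],
    [3, -5, 0, 3.6, -16.5, -12.6],
    [5, -8, 0.5, 4.8, -22, -17],
    [6.5, -10.5, 2, 6.5, -29.5, -22.7],
    [8, -13, 4.5, 6.5, -29.5, -22.7],
    [9.5, -16, 7, 6.5, -29.5, -22.7],
    [9.5, -16, 8, 6.5, -29.5, -22.7]
  ]
}}

```text
time_s: 19.7
position: [0.4082, 0.1441, 0.1426]
tool_rot: [[-0.043, 0.999, -0.011], [0.999, 0.043, 0.006], [0.007, -0.011, -1.0]]
ft_force: [-0.2, 0.2, -2.8]
grip_width: 0.0319
gripper_force: 61.2
```

```bash
python3 - <<'E'
from h import *
go([.42,.152,.021],down(92))
E
```

```text
t 19.7 at [0.4082 0.1441 0.1426]
shift [ 0.66  1.34 12.15] turn [-0.6 -0.4  0.4] rows>= 2.9
```

{"op": "jog_arm", "data": {
  "targets": [
    [0.6, 1.2, 2, -0.6, -0.4, 0],
    [0.6, 1.2, 5, -0.6, -0.4, 0],
    [0.6, 1.2, 8, -0.6, -0.4, 0],
    [0.6, 1.2, 10.5, -0.6, -0.4, 0],
    [0.6, 1.2, 11.6, -0.6, -0.4, 0],
    [0.6, 1.2, 11.8, -0.6, -0.4, 0],
    [0.6, 1.2, 11.8, -0.6, -0.4, 0]
  ]
}}

```text
time_s: 20.28
position: [0.4235, 0.1467, 0.0257]
tool_rot: [[-0.037, 0.999, 0.003], [0.999, 0.037, -0.002], [-0.002, 0.003, -1.0]]
ft_force: [-0.2, 0.5, -2.5]
grip_width: 0.0319
gripper_force: 61.2
```

{"op": "jog_arm", "data": {
  "targets": [
    [0, 0, 0.1, 0, 0, 0],
    [0, 0, 0.2, 0, 0, 0],
    [0, 0, 0.3, 0, 0, 0],
    [0, 0, 0.3, 0, 0, 0]
  ]
}}

```text
time_s: 20.62
position: [0.4242, 0.1465, 0.024]
tool_rot: [[-0.037, 0.999, 0.006], [0.999, 0.037, -0.002], [-0.002, 0.006, -1.0]]
ft_force: [-0.6, 0.3, -2.4]
grip_width: 0.0317
gripper_force: 61.2
```

{"op": "jog_arm", "data": {
  "targets": [
    [0.2, -0.3, 0.15, 0, 0, 0],
    [0.3, -0.3, 0.3, 0, 0, 0],
    [0.3, -0.3, 0.4, 0, 0, 0],
    [0.3, -0.3, 0.4, 0, 0, 0]
  ]
}}

```text
time_s: 20.95
position: [0.4208, 0.1494, 0.0195]
tool_rot: [[-0.037, 0.999, 0.004], [0.999, 0.037, -0.002], [-0.002, 0.004, -1.0]]
ft_force: [0.9, 1.3, -2.1]
grip_width: 0.0317
gripper_force: 61.2
```

{"op": "jog_arm", "data": {
  "targets": [
    [0, 0, 0.1, 0, 0, 0],
    [0, 0, 0.15, 0, 0, 0],
    [0, 0, 0.15, 0, 0, 0]
  ]
}}

```text
time_s: 21.2
position: [0.4209, 0.1493, 0.018]
tool_rot: [[-0.037, 0.999, 0.005], [0.999, 0.037, -0.002], [-0.002, 0.004, -1.0]]
ft_force: [-0.3, -1.0, -2.4]
grip_width: 0.0318
gripper_force: 61.2
```

{"op": "jog_arm", "data": {
  "targets": [
    [0, 0, 0.1, 0, 0, 0],
    [0, 0, 0.15, 0, 0, 0],
    [0, 0, 0.15, 0, 0, 0]
  ]
}}

```text
time_s: 21.45
position: [0.421, 0.1493, 0.0177]
tool_rot: [[-0.037, 0.999, 0.006], [0.999, 0.037, -0.002], [-0.002, 0.006, -1.0]]
ft_force: [-3.3, -1.7, 15.8]
grip_width: 0.0316
gripper_force: 63.4
```

{"op": "jog_arm", "data": {
  "targets": [
    [0, 0, 0, 0, 0, 0],
    [0, 0, 0, 0, 0, 0],
    [0, 0, 0, 0, 0, 0],
    [0, 0, 0, 0, 0, 0],
    [0, 0, 0, 0, 0, 0]
  ],
  "hand": 0.8
}}

```text
time_s: 21.87
position: [0.421, 0.1493, 0.0165]
tool_rot: [[-0.037, 0.999, 0.005], [0.999, 0.037, -0.002], [-0.002, 0.004, -1.0]]
ft_force: [0.6, -0.4, -0.8]
grip_width: 0.0684
gripper_force: 0.0
```

{"op": "jog_arm", "data": {
  "targets": [
    [0, 0, -1.5, 0, 0, 0],
    [0, 0, -4, 0, 0, 0],
    [0, 0, -8, 0, 0, 0],
    [0, 0, -12, 0, 0, 0],
    [-6, 0, -14, 0, 0, 0],
    [-8, 0, -15, 0, 0, 0],
    [-8, 0, -15, 0, 0, 0],
    [-8, 0, -15, 0, 0, 0]
  ]
}}

```text
time_s: 22.53
position: [0.4236, 0.0682, 0.1675]
tool_rot: [[-0.033, 0.999, 0.007], [0.999, 0.033, -0.002], [-0.002, 0.006, -1.0]]
ft_force: [-0.9, 0.5, 0.0]
grip_width: 0.0685
gripper_force: 0.0
```

```bash
python3 - <<'E'
from h import *
sleeve('tray',.421,.15,zr=(.043,.056))
im=env.get_image('top'); save(im,'topend.png'); W=cloud(im)
p=W[(np.hypot(W[...,0]-.598,W[...,1]-.221)<.03)&(W[...,2]>.04)&(W[...,2]<.06)]; print('pad sleeve',len(p),p.mean(0) if len(p) else 0)
print(env.observe()['time_s'])
E
```

```text
tray centre [0.4212 0.1484] z 0.049 r pct [0.0087 0.0093 0.0132 0.0164 0.0171]
stripe n 67 yaw 178.3 conc 0.99 z [0.048 0.049 0.05 ]
pad sleeve 82 [0.59744725 0.21917598 0.04894741]
22.6333
```

View pics/tray.png

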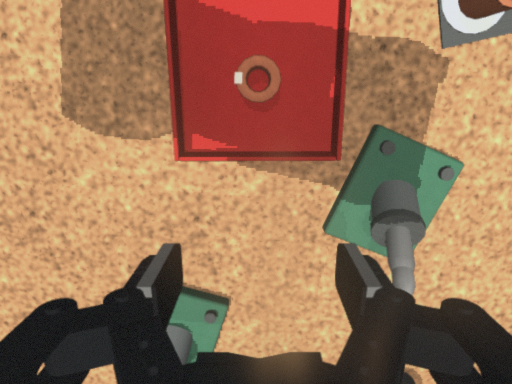

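View pics/topend.png

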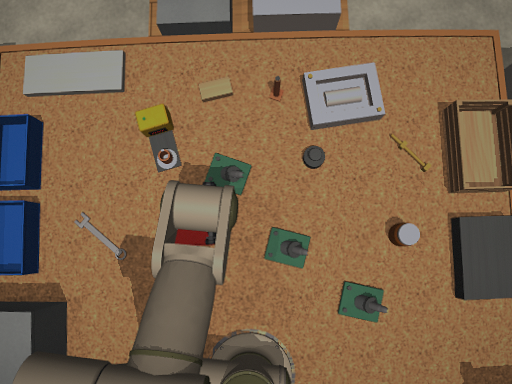

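The tight sleeve stands in the tray at (258, 78) in the wrist view. In the top view the wide one stands on the pad at (167, 157), and everything else is where it was.

```bash
python3 -c "
from rig import env
print(env.close_job())"
```

```text
the job is handed in; nothing more can be done
None
```

The job is handed in at about 23 s: the wide sleeve went fully home on the pin and stands upright on the scanner pad, about 1 mm off the middle, with its stripe facing the window; the tight one stopped at about 32 mm and stands in the reject tray.

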